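# Slide the box of spare caps between the posts into its bay

### The job

Put the clear flip-top box of spare tassel caps away: push it along the shelf, long side first, through the narrow gap between the two upright posts and on until it sits fully home against the back stop of the bay. Only push it with the fingers, never lift or tip it, and leave everything else on the shelf where it is.

Things in the scene. Friction and masses are not known exactly. Their poses are not given: they have to be found in the camera images.
- caps_box: Closed clear plastic flip-top box with small metal tassel caps inside, loose, about 0.16 kg; 64 mm along its own x, 100 mm along its own y, 30 mm high. Origin at the centre of its underside, z up; its long sides face its +x and -x. It starts on the shelf in front of the gap (centre 0.11 to 0.35 m from it), its +x within 0.7 rad of the bay's +x.
- shelf: Flat fixed aluminium shelf on the work surface on which everything stands; its top is 10 mm above the work surface (z = 0.010). Reaches x 0.36 to 0.84, y -0.43 to 0.43. Origin under its centre.
- bay: Fixed dark steel bay on the shelf, open at top and front, no floor plate. Origin on the shelf midway between its posts; +x leads in (to the robot's right). Posts: 16 mm diameter, 40 high, at x 0, y +-61 mm: gap 106. Side rails 20 high, inner faces y +-61, outer +-69. Back stop 20 high, front face x 84, rear 94 mm. Box home: its centre at x 52 mm.
- shoe_tree: Wooden shoe tree lying on the shelf near its left end, bystander; about 240 x 78 x 80 mm, long along its x; origin underneath, near the middle.
- key_holder: Chrome magnetic key holder, a rounded bar 30 x 66 x 18 mm with a dark strip on top and a short hook at its +y end (15 mm longer), bystander on the robot's side of the bay; origin at the centre of its underside.
- hamsa_plaque: Blue ceramic hand-shaped plaque on a wooden foot 50 x 90 mm, 122 mm high, bystander at the far edge of the shelf; origin at the centre of its underside.
- dish: Small white ceramic dish, 90 mm across and 30 mm high, bystander at the far edge of the shelf; origin at the centre of its underside.
- tin: Small amber glass jar with a metal lid, 52 mm across and 60 mm high, bystander to the right of the bay; origin at the centre of its underside.
- key: Brass door key lying flat, 70 mm long and 5 mm thick, bystander near the right front of the shelf; origin under its round bow.
Not all that is in view belongs to the job. Leave any blue or purple look-alike of the caps_box alone.

How it is judged:
On the way:
1. the box is in the gap, between the two posts, long side across (x of caps_box in the frame of bay between -0.03 and 0.03 m and y of caps_box in the frame of bay between -0.01 and 0.01 m and angle between the x axis of caps_box and the x axis of bay, either way round below 0.2 rad), for 0.1 s.
At the end, for the whole second after the job is handed in: The box lies flat on the shelf inside the bay, wholly behind the posts, its front within 5 mm of the back stop, within 14 mm of the bay's centre line and 0.1 rad of square, at rest (x of caps_box in the frame of bay above 0.047 m and y of caps_box in the frame of bay between -0.014 and 0.014 m and angle between the x axis of caps_box and the x axis of bay, either way round below 0.1 rad and height (world z) of caps_box below 0.013 m and angle between caps_box's own z axis and vertical below 0.05 rad and linear speed of caps_box below 0.01 m/s); the robot touches nothing.
It fails at once if the box is lifted more than 6 mm off the shelf (height (world z) of caps_box above 0.016 m).
It fails at once if the box is tipped by more than 0.15 rad (angle between caps_box's own z axis and vertical above 0.15 rad).
It fails at once if another thing on the shelf is shifted more than 15 mm (distance of any of shoe_tree, key_holder, hamsa_plaque, dish, tin, key from where it was at the start of the episode above 0.015 m).
It also fails if it takes over 64 s, if anything falls off the work surface, if the arm or the gripper's body presses on something with over 40 N, if the wrist force passes 120 N, or if a joint passes its speed limit or range.

### The arm

A 6-joint arm with a two-finger parallel gripper is mounted at the origin on the work surface. World frame = base frame: x ahead of the robot, y to its left, z up, the work surface at z = 0. Lengths are in m, angles in rad, forces in N, time in s.
With the tool pointing down it reaches from about 0.4 to 0.925 m from the base axis. Payload 12.5 kg.
Tool frame: the origin (TCP) lies at the very end of the fingers, on their centre line; the grasp point (between the pads) lies 19 mm behind it (robot.grasp_offset is the distance from the TCP to the grasp point, in m); z points along the fingers, y is the direction in which the jaws open and shut (so a half turn about z gives the same grasp; the last joint's range is limited). The gripper opens to 95 mm and grips with 3 to 60 N. Pads are 20 mm wide; open, the fingers measure 119 mm over their backs; the gripper's body (75 mm by 180 mm) begins 59 mm behind the grasp point.
Start: joints at [-1.377, 0.491, 1.559, -0, 1.092, -0.106], TCP at [0.185, -0.597, 0.215] pointing down, gripper open.
Joint ranges: [-3.1, 3.1], [-0.84, 2.19], [0.05, 2.79], [-1.13, 4.28], [0.06, 2.93], [-2.69, 2.69]. Speed limits (rad/s): [2.22, 2.22, 2.79, 3.14, 3.14, 3.14].

### API

Orientations are given as [roll, pitch, yaw] about the fixed x, y, z axes, in that order (R = Rz(yaw) Ry(pitch) Rx(roll)).
In Python, from rig import robot gives the robot as it stands. The module is installed in compiled form; this text tells all that it offers.
- The arm moves only by the shell command python3 -m pendant 'ROWS' [FORCE]. ROWS is JSON, one flat list of numbers, 7 for each row, row after row: the shift along the world's x, y, z in m, then the turn, a rotation vector about the world's x, y, z in rad, then the opening, from 0 (shut) to 1 (fully open). A call has 1 to 12 rows; each row shifts and turns the commanded pose from where the row before left it; what a row does not reach is not made up. A row lasts 1/12 s, in which the tool goes at most 41.7 mm and 7.16 degrees, less where a joint would pass 70% of its speed; a pose out of reach is approached as far as the arm can. A call with a gripper value outside its range is refused whole. The fingers move at their own pace and stop on an object; FORCE is the grip in N (left out, the last holds). Time passes only in rows, so rows that do not move let the fingers close. It gives the time, the measured TCP pose, the force and the opening at its end, in the units of the state.
- robot.state(): the state, without advancing time (a new reading comes with each control period).
- robot.camera(name): name is "side" or "top" or "wrist"; returns (picture, depth): 420x560x3 uint8, red, green, blue; 420x560 float32, m along the optical axis (not along the pixel's ray), 0 where there is no reading.
- robot.get_calibration(name): a dict with "camera_matrix" (3x3 intrinsics, pixels), "k1" (the pictures are not rectified: a ray, as slopes to the right and down, at radius r is drawn at 1 + k1 r^2 times it, then the intrinsics apply), "R" (3x3) and "t" (3): a world point X has camera coordinates R X + t; the wrist camera has in their place "mount" (4x4, takes a point from camera to tool coordinates, whose origin is the TCP and whose axes are the flange's). Camera axes: x right, y down, z forward; pixel columns grow to the right and rows downward; lengths in m; the calibration is good to about 2 mm. A picture is of the moment at which its call begins: read the wrist's pose just before it. get_calibration takes no time and is no camera call.
- robot.finish_job(): hands the job in, once; it reports no verdict.
The state is a dict: "time": time; "q": joint angles; "qd": joint speeds; "effort": joint torques, N m; "eef_pos": TCP position; "tcp_rot": TCP orientation; "ft_force": force on the tool from outside, world axes, zero at the start; "wrist_torque": the same for the moment, N m; "width": opening from 0.0 (shut) to 1.0 (fully open).
Only numpy, scipy, OpenCV 4.12 (cv2) and the standard library are available. Lean on these libraries where they do the work, as an engineer would, in place of code of your own. Each camera call takes 0.05 s, during which the arm holds its last target.

## Working session

There is one attempt and no reset: what is moved stays moved. The work goes in short steps, Python scripts to look and compute and a shell command to move; the robot and the scene stay as the last step left them, time stands still between calls to the robot, and variables do not carry over. Pictures are saved under pics/ and viewed, and the job is handed in when it is done.

```bash
mkdir -p pics; cat > h.py <<'E'
import numpy as np, cv2
from rig import robot
def snap(name,fn):
    s=robot.state(); im,d=robot.camera(name); cv2.imwrite(f'pics/{fn}.png',im[:,:,::-1]); np.savez(f'pics/{fn}.npz',im=im,d=d,p=s['eef_pos'],r=s['tcp_rot']); return im,d
def ray(name,u,v):
    c=robot.get_calibration(name);K=np.array(c['camera_matrix']);k=c['k1']
    xd=np.array([(u-K[0,2])/K[0,0],(v-K[1,2])/K[1,1]]);x=xd.copy()
    for _ in range(30): x=xd/(1+k*(x@x))
    R=np.array(c['R']);t=np.array(c['t']).ravel()
    return -R.T@t, R.T@np.array([x[0],x[1],1.])
def onz(name,u,v,z):
    o,d=ray(name,u,v); return o+d*(z-o[2])/d[2]
def wd(name,u,v,depth):
    o,d=ray(name,u,v); return o+d*depth
def proj(name,X):
    c=robot.get_calibration(name);K=np.array(c['camera_matrix']);p=np.array(c['R'])@np.array(X)+np.array(c['t']).ravel()
    x=p[:2]/p[2];x=x*(1+c['k1']*(x@x));return K[:2,:2]@x+K[:2,2]
E
python3 - <<'E'
from h import *
snap('top','top0');snap('side','side0')
print(robot.state()); print(robot.get_calibration('top'))
E
```

```text
{'time': 0.1, 'q': array([-1.37662031e+00,  4.91502347e-01,  1.55935982e+00, -8.50241644e-06,
        1.09168445e+00, -1.05575613e-01]), 'qd': array([-4.53636269e-04, -2.10510191e-03, -1.29675427e-03, -5.29803403e-05,
       -1.54910140e-04,  1.53833126e-03]), 'effort': array([ 4.66918544e-03, -6.13619828e+01, -2.58606613e+01,  6.94659795e-02,
        4.69451118e-02, -4.27511031e-05]), 'eef_pos': array([ 0.184548  , -0.59692669,  0.21412816]), 'tcp_rot': array([-3.14064321e+00, -9.30281213e-05,  2.99755508e-01]), 'ft_force': array([-0.61156496,  0.31584682, -0.14302173]), 'wrist_torque': array([ 0.0115396 , -0.02553638, -0.03161528]), 'width': 1.0011724412432637}
{'camera_matrix': array([[418.16884483,   0.        , 280.98601026],
       [  0.        , 418.16884483, 205.90621709],
       [  0.        ,   0.        ,   1.        ]]), 'k1': -0.019414593835828955, 'R': array([[-2.34197366e-02, -9.99725312e-01,  9.03941747e-04],
       [-9.91271220e-01,  2.31043274e-02, -1.29798143e-01],
       [ 1.29741604e-01, -3.93588975e-03, -9.91540027e-01]]), 't': array([0.06391162, 0.53268432, 1.2583332 ])}
```

View pics/top0.png

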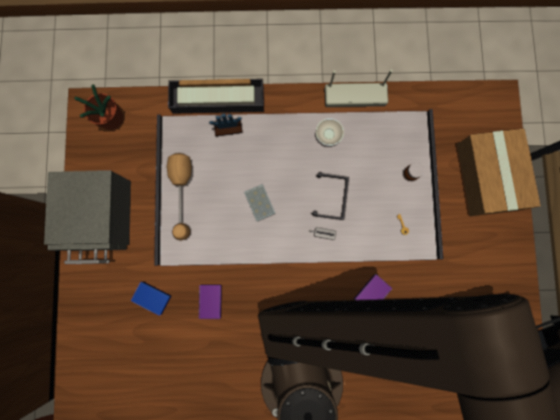

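View pics/side0.png

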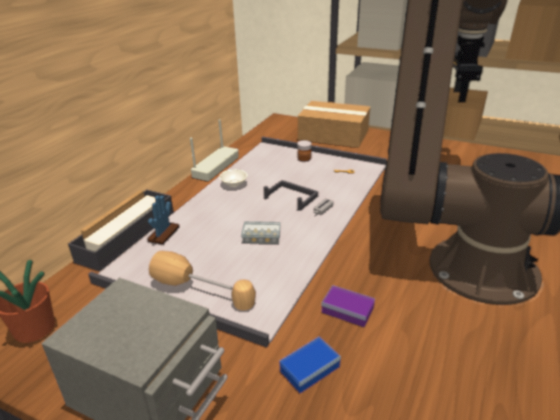

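```bash
python3 - <<'E'
import cv2
im=cv2.imread('pics/top0.png')
cv2.imwrite('pics/top0c.png',cv2.resize(im[130:280,200:400],None,fx=4,fy=4,interpolation=cv2.INTER_CUBIC))
E
```

```text
(no output)
```

View pics/top0c.png

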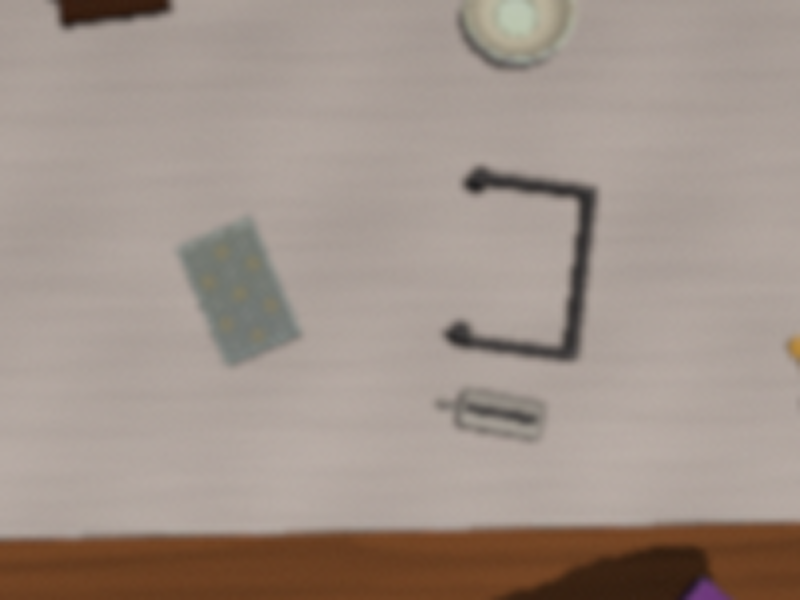

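The top view shows the clear box at about (260,203), the only clear one. The look-alikes are blue at (151,297) and purple at (210,301) and (374,290). The bay has posts at about (319,175) and (314,213) and its back stop at about (346,198). The key holder is at (324,233).

```bash
python3 - <<'E'
from h import *
z=np.load('pics/top0.npz');d=z['d']
f=lambda cx,cy,h: onz('top',200+(cx-1.5)/4,130+(cy-1.5)/4,h)
C=np.array([f(250,217,.04),f(180,248,.04),f(230,366,.04),f(301,335,.04)])
print(C.round(4), [np.linalg.norm(C[i]-C[(i+1)%4]).round(4) for i in range(4)], C.mean(0))
for e in (C[1]-C[2],C[0]-C[3]): print('long dir yaw',np.arctan2(e[1],e[0]))
b=np.array([f(596,186,.03),f(577,360,.03)]);p=np.array([f(477,174,.05),f(457,331,.05)])
print('backstop outer corners',b,np.linalg.norm(b[0]-b[1]),'posts',p,np.linalg.norm(p[0]-p[1]))
for q in (b,p):
  e=q[0]-q[1]; print('bay y dir',np.arctan2(e[1],e[0]))
for u,v in [(260,203),(290,220),(319,174),(314,212),(346,198)]: print(u,v,wd('top',u,v,d[v,u]).round(4))
E
```

```text
[[0.6036 0.1083 0.04  ]
 [0.5805 0.1629 0.04  ]
 [0.488  0.1257 0.04  ]
 [0.5106 0.0708 0.04  ]] [np.float64(0.0592), np.float64(0.0997), np.float64(0.0594), np.float64(0.1002)] [0.54568318 0.11691696 0.04      ]
long dir yaw 0.38236317834804956
long dir yaw 0.383929211939267
backstop outer corners [[ 0.62383944 -0.16276472  0.03      ]
 [ 0.48734608 -0.14196534  0.03      ]] 0.13806900185861296 posts [[ 0.63136566 -0.06784875  0.05      ]
 [ 0.50980135 -0.04829414  0.05      ]] 0.12312702558112788
bay y dir -0.15122045271570073
bay y dir -0.15949185472994706
260 203 [0.5435 0.1158 0.043 ]
290 220 [0.4922 0.0241 0.0085]
319 174 [ 0.629  -0.0683  0.048 ]
314 212 [ 0.5105 -0.0484  0.0541]
346 198 [ 0.5548 -0.1516  0.0294]
```

```bash
python3 -m pendant '[0.03,0.025,0,0,0,0.118,0.6, 0.03,0.025,0,0,0,0.118,0.6, 0.03,0.025,0,0,0,0.118,0.6, 0.03,0.025,0,0,0,0.118,0.6, 0.03,0.025,0,0,0,0.118,0.6, 0.03,0.025,0,0,0,0.118,0.6, 0.02,0.035,0,0,0,0.118,0.6, 0.02,0.035,0,0,0,0.118,0.6, 0.02,0.035,0,0,0,0.118,0.6, 0.02,0.035,0,0,0,0.118,0.6, 0.02,0.035,0,0,0,0.118,0.6, 0.02,0.035,0,0,0,0.118,0.6]' 
python3 -m pendant '[0.004,0.041,0,0,0,0.024,0.6, 0.004,0.041,0,0,0,0.024,0.6, 0.004,0.041,0,0,0,0.024,0.6, 0.004,0.041,0,0,0,0.024,0.6, 0.004,0.041,0,0,0,0.024,0.6, 0.004,0.041,0,0,0,0.024,0.6, 0.004,0.041,0,0,0,0.024,0.6, 0.004,0.041,0,0,0,0.024,0.6, 0.004,0.041,0,0,0,0.024,0.6, 0.004,0.041,0,0,0,0.024,0.6, 0,0,0,0,0,0,0.6, 0,0,0,0,0,0,0.6]'
```

```text
time: 1.1
eef_pos: [0.4851, -0.2352, 0.2146]
tcp_rot: [-3.141, -0.0, 1.722]
ft_force: [1.8, -1.0, 0.2]
width: 0.605
time: 2.1
eef_pos: [0.5242, 0.1747, 0.2141]
tcp_rot: [-3.141, -0.0, 1.959]
ft_force: [-0.8, 0.1, 0.6]
width: 0.603
```

```bash
cat >> h.py <<'E'
from scipy.spatial.transform import Rotation as Ro
def wonz(fn,u,v,z):
    D=np.load(f'pics/{fn}.npz');c=robot.get_calibration('wrist');K=np.array(c['camera_matrix']);k=c['k1']
    xd=np.array([(u-K[0,2])/K[0,0],(v-K[1,2])/K[1,1]]);x=xd.copy()
    for _ in range(30): x=xd/(1+k*(x@x))
    M=np.array(c['mount']);T=np.eye(4);T[:3,:3]=Ro.from_euler('xyz',D['r']).as_matrix();T[:3,3]=D['p'];T=T@M
    d=T[:3,:3]@np.array([x[0],x[1],1.]);o=T[:3,3];return o+d*(z-o[2])/d[2]
E
python3 - <<'E'
from h import *
snap('wrist','w1'); print(robot.get_calibration('wrist'))
E
```

```text
{'camera_matrix': array([[332.42995834,   0.        , 281.85127674],
       [  0.        , 332.42995834, 205.99841268],
       [  0.        ,   0.        ,   1.        ]]), 'k1': -0.08200538428137942, 'mount': array([[-9.07556024e-04, -9.55676584e-01, -2.94417124e-01,
         8.37792003e-02],
       [ 9.99999548e-01, -7.84233339e-04, -5.36932679e-04,
         3.91436427e-04],
       [ 2.82242264e-04, -2.94417479e-01,  9.55676864e-01,
        -1.69702719e-01],
       [ 0.00000000e+00,  0.00000000e+00,  0.00000000e+00,
         1.00000000e+00]])}
```

View pics/w1.png

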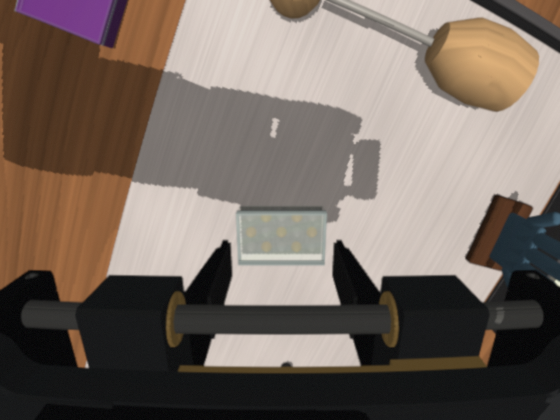

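```bash
python3 - <<'E'
from h import *
d=np.load('pics/w1.npz')['d']
im=cv2.imread('pics/w1.png');cv2.imwrite('pics/w1c.png',cv2.resize(im[190:280,220:345],None,fx=6,fy=6,interpolation=cv2.INTER_CUBIC))
for u,v in [(238,208),(326,208),(325,264),(239,264)]: print(wonz('w1',u,v,.04).round(4))
E
```

```text
[0.4894 0.1341 0.04  ]
[0.5779 0.1703 0.04  ]
[0.6048 0.1085 0.04  ]
[0.5134 0.0711 0.04  ]
```

View pics/w1c.png

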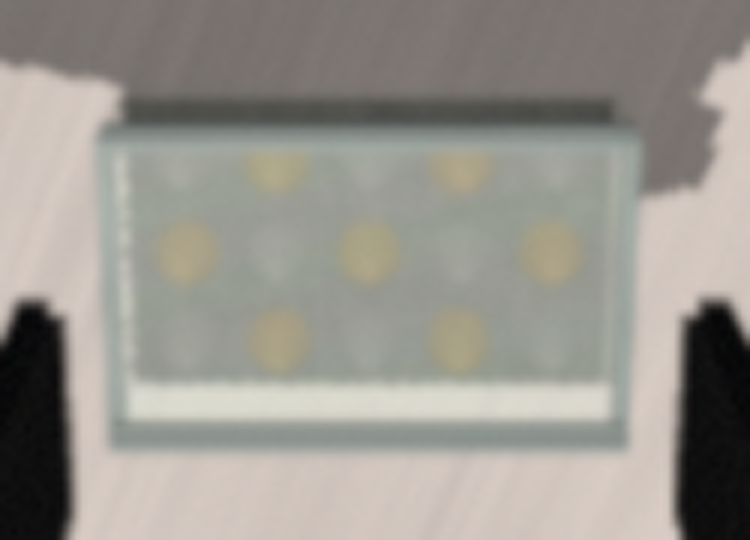

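```bash
python3 - <<'E'
from h import *
C=np.array([wonz('w1',u-.2,v-.2,.04) for u,v in [(236.7,211.7),(326.7,211.7),(324.2,264.7),(238.7,264.7)]])
print(C.round(4),[np.linalg.norm(C[i]-C[(i+1)%4]).round(4) for i in range(4)],C.mean(0))
e=C[1]-C[0];print(np.arctan2(e[1],e[0]));e=C[2]-C[3];print(np.arctan2(e[1],e[0]))
E
```

```text
[[0.4892 0.1297 0.04  ]
 [0.58   0.1668 0.04  ]
 [0.604  0.1074 0.04  ]
 [0.5131 0.0702 0.04  ]] [np.float64(0.0981), np.float64(0.0641), np.float64(0.0982), np.float64(0.0641)] [0.54659864 0.11855634 0.04      ]
0.38802557313000824
0.38826920387483915
```

The crop shows a clear box with a rim and gold and silver caps inside, so this is the right one. Its measured size of 98x64 mm matches the description.

```bash
python3 -m pendant '[0,0,-0.04,0,0,0,0.6, 0,0,-0.04,0,0,0,0.6, 0,0,-0.04,0,0,0,0.6, 0,0,-0.04,0,0,0,0.6, 0,0,-0.018,0,0,0,0.6, 0,0,-0.010,0,0,0,0.6, 0,0,-0.008,0,0,0,0.6, 0,0,0,0,0,0,0.6]'
python3 -m pendant '[0.0015,-0.0037,0,0,0,0,0.6, 0.0015,-0.0037,0,0,0,0,0.6, 0.0015,-0.0037,0,0,0,0,0.6, 0.0015,-0.0037,0,0,0,0,0.6, 0.0015,-0.0037,0,0,0,0,0.6, 0.0015,-0.0037,0,0,0,0,0.6, 0.0015,-0.0037,0,0,0,0,0.6, 0.0015,-0.0037,0,0,0,0,0.6, 0.0015,-0.0037,0,0,0,0,0.6, 0.0015,-0.0037,0,0,0,0,0.6, 0.0015,-0.0037,0,0,0,0,0.6, 0.0015,-0.0037,0,0,0,0,0.6]'
python3 - <<'E'
from h import *
snap('wrist','w2');snap('side','s2')
E
```

```text
time: 2.82
eef_pos: [0.5246, 0.172, 0.0182]
tcp_rot: [-3.141, -0.0, 1.954]
ft_force: [-1.0, 0.2, 1.1]
width: 0.6
time: 3.82
eef_pos: [0.5427, 0.1281, 0.0186]
tcp_rot: [3.142, -0.0, 1.956]
ft_force: [0.1, 0.8, 1.4]
width: 0.602
```

View pics/w2.png

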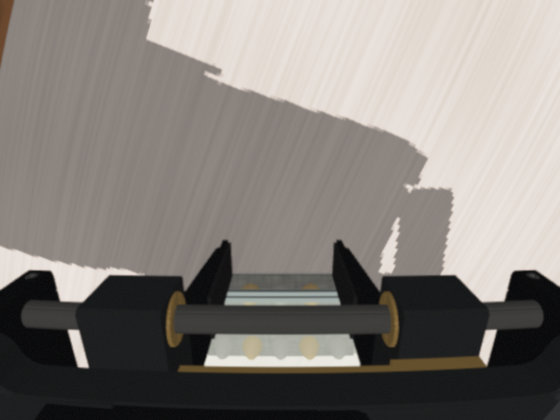

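View pics/s2.png

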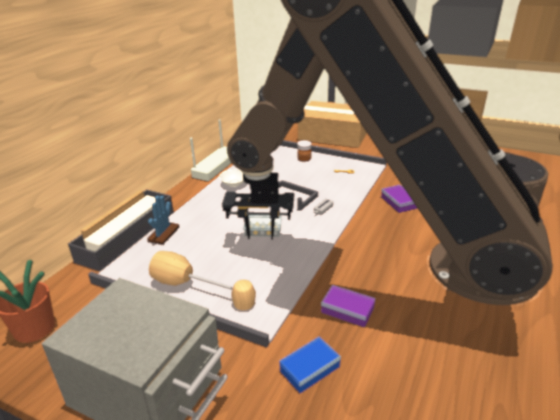

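```bash
python3 - <<'E'
from h import *
im=cv2.imread('pics/w2.png');cv2.imwrite('pics/w2c.png',cv2.resize(im[230:310,200:370],None,fx=4.5,fy=4.5,interpolation=cv2.INTER_CUBIC))
p=np.load('pics/w2.npz')['p']
for v,z in [(274,.01),(274,.04),(292,.04),(300,.04)]:
  q=wonz('w2',281,v,z)-p; print(v,z,(q[:2]@[.376,-.927]).round(4))
E
```

```text
274 0.01 0.0139
274 0.04 -0.0025
292 0.04 0.0078
300 0.04 0.0126
```

View pics/w2c.png

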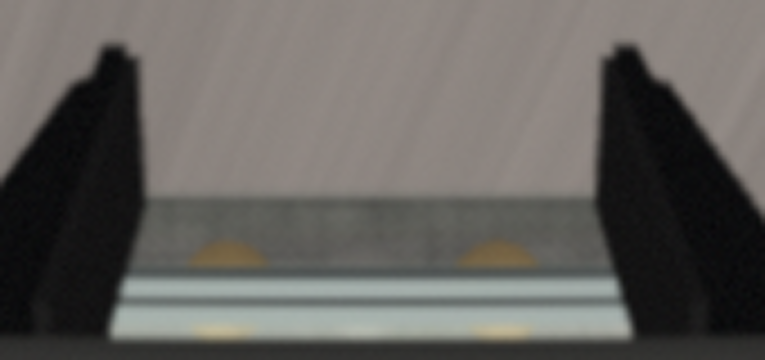

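```bash
python3 -m pendant '[0.0015,-0.0037,0,0,0,0,0.6, 0.0015,-0.0037,0,0,0,0,0.6, 0.0015,-0.0037,0,0,0,0,0.6, 0.0015,-0.0037,0,0,0,0,0.6, 0.0015,-0.0037,0,0,0,0,0.6, 0.0015,-0.0037,0,0,0,0,0.6, 0.0015,-0.0037,0,0,0,0,0.6, 0.0015,-0.0037,0,0,0,0,0.6, 0.0015,-0.0037,0,0,0,0,0.6, 0.0015,-0.0037,0,0,0,0,0.6]'
python3 - <<'E'
from h import *
s=robot.state();p=s['eef_pos'][:2];th=s['tcp_rot'][2]-np.pi  # heading of push
O=np.array([.5706,-.0581]);b=-.155-np.pi/2
ex=np.array([np.cos(b),np.sin(b)]);ey=np.array([-ex[1],ex[0]])
u=np.array([np.cos(th),np.sin(th)]);c=p+.042*u
print('box est bay',(c-O)@ex,(c-O)@ey,th-b)
dth=-(th-b); y=(c-O)@ey; r=-y/(1-np.cos(dth)); print('r to centre',r)
n=14
icr=c-r*np.array([-u[1],u[0]])
tcp=[]
for k in range(n+1):
    a=th+dth*k/n; uu=np.array([np.cos(a),np.sin(a)]); cc=icr+r*np.array([-uu[1],uu[0]]); tcp.append(cc-.042*uu)
print(dth/n); print(np.diff(tcp,axis=0).round(4)); print('end',(cc-O)@ex,(cc-O)@ey)
E
```

```text
time: 4.75
eef_pos: [0.5577, 0.0911, 0.0186]
tcp_rot: [3.142, 0.0, 1.956]
ft_force: [-0.8, 0.8, 1.1]
width: 0.601
box est bay -0.1093795627524299 -0.014152512971295045 0.5400339971115435
r to centre 0.0994493182662813
-0.03857385693653882
[[ 0.0029 -0.003 ]
 [ 0.0028 -0.0031]
 [ 0.0026 -0.0032]
 [ 0.0025 -0.0033]
 [ 0.0024 -0.0034]
 [ 0.0023 -0.0035]
 [ 0.0021 -0.0036]
 [ 0.002  -0.0037]
 [ 0.0018 -0.0037]
 [ 0.0017 -0.0038]
 [ 0.0015 -0.0039]
 [ 0.0014 -0.0039]
 [ 0.0012 -0.004 ]
 [ 0.0011 -0.004 ]]
end -0.058246189011815865 -9.8879238130678e-17
```

```bash
python3 -m pendant '[0.0029,-0.0030,0,0,0,-0.0386,0.6, 0.0028,-0.0031,0,0,0,-0.0386,0.6, 0.0026,-0.0032,0,0,0,-0.0386,0.6, 0.0025,-0.0033,0,0,0,-0.0386,0.6, 0.0024,-0.0034,0,0,0,-0.0386,0.6, 0.0023,-0.0035,0,0,0,-0.0386,0.6, 0.0021,-0.0036,0,0,0,-0.0386,0.6, 0.0020,-0.0037,0,0,0,-0.0386,0.6, 0.0018,-0.0037,0,0,0,-0.0386,0.6, 0.0017,-0.0038,0,0,0,-0.0386,0.6, 0.0015,-0.0039,0,0,0,-0.0386,0.6, 0.0014,-0.0039,0,0,0,-0.0386,0.6]'
python3 -m pendant '[0.0012,-0.0040,0,0,0,-0.0386,0.6, 0.0011,-0.0040,0,0,0,-0.0386,0.6, 0,0,0,0,0,0,0.6]'
python3 - <<'E'
from h import *
im,_=snap('top','t3');snap('side','s3');snap('wrist','w3')
cv2.imwrite('pics/t3c.png',cv2.resize(im[130:260,220:400,::-1],None,fx=4,fy=4,interpolation=cv2.INTER_CUBIC))
E
```

```text
time: 5.75
eef_pos: [0.5839, 0.049, 0.0187]
tcp_rot: [3.141, -0.0, 1.491]
ft_force: [0.4, 0.7, 0.6]
width: 0.6
time: 6.0
eef_pos: [0.5862, 0.0406, 0.0187]
tcp_rot: [3.141, 0.0, 1.413]
ft_force: [0.2, 0.9, -0.6]
width: 0.602
```

View pics/t3c.png

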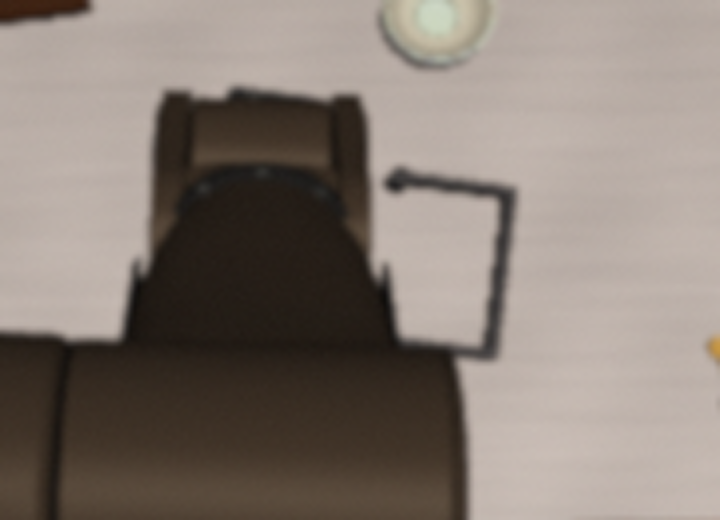

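View pics/w3.png

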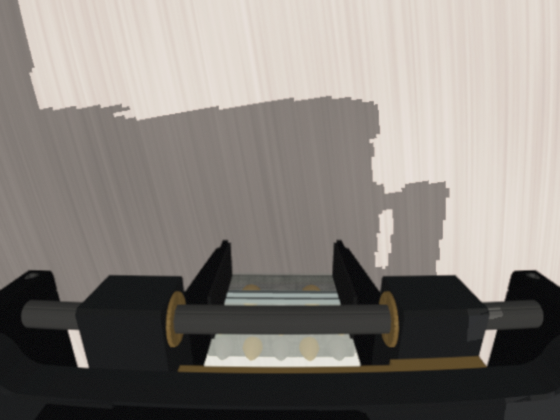

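```bash
python3 -m pendant '[0.0016,0.0099,0,0,0,0,0.6, 0.0016,0.0099,0.01,0,0,0,0.6, 0,0,0.04,0,0,0,0.6, 0,0,0.04,0,0,0,0.6, 0,0,0.04,0,0,0,0.6, 0,0,0.04,0,0,0,0.6, 0,0,0.03,0,0,0,0.6, -0.006,-0.039,0,0,0,0,0.6, -0.006,-0.039,0,0,0,0,0.6, -0.006,-0.039,0,0,0,0,0.6, -0.006,-0.039,0,0,0,0,0.6, 0,0,0,0,0,0,0.6]'
python3 - <<'E'
from h import *
im,_=snap('wrist','w4'); im,_=snap('top','t4')
cv2.imwrite('pics/t4c.png',cv2.resize(im[130:260,220:400,::-1],None,fx=4,fy=4,interpolation=cv2.INTER_CUBIC))
E
```

```text
time: 7.15
eef_pos: [0.5645, -0.099, 0.2196]
tcp_rot: [3.141, 0.001, 1.413]
ft_force: [0.3, 0.8, -0.3]
width: 0.602
```

View pics/w4.png

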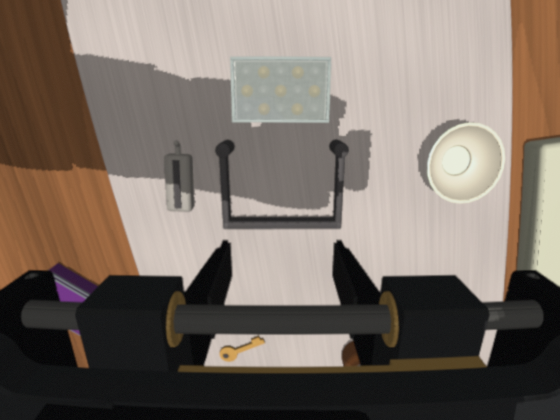

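View pics/t4c.png

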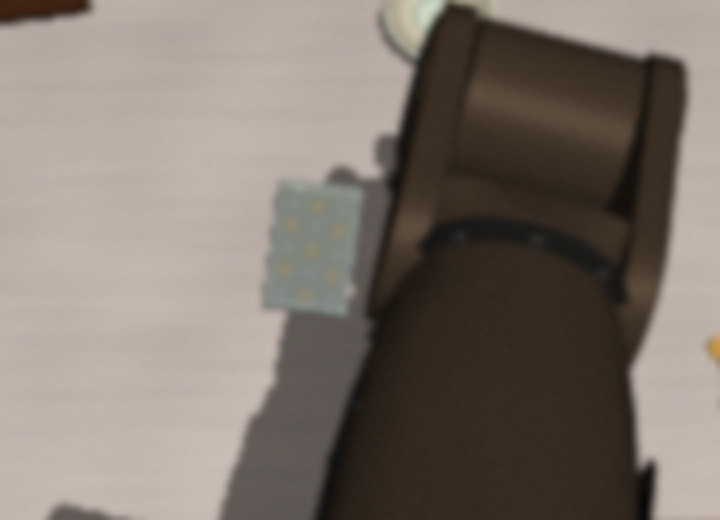

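Excellent wrist view: the box sits in front of the gap at about (280,90), with the posts at (224,148) and (340,148). I'll measure on an enlarged crop.

```bash
python3 - <<'E'
import cv2
im=cv2.imread('pics/w4.png');cv2.imwrite('pics/w4c.png',cv2.resize(im[45:145,215:348],None,fx=6,fy=6,interpolation=cv2.INTER_CUBIC))
cv2.imwrite('pics/w4d.png',cv2.resize(im[135:235,215:348],None,fx=6,fy=6,interpolation=cv2.INTER_CUBIC))
E
```

```text
(no output)
```

View pics/w4c.png

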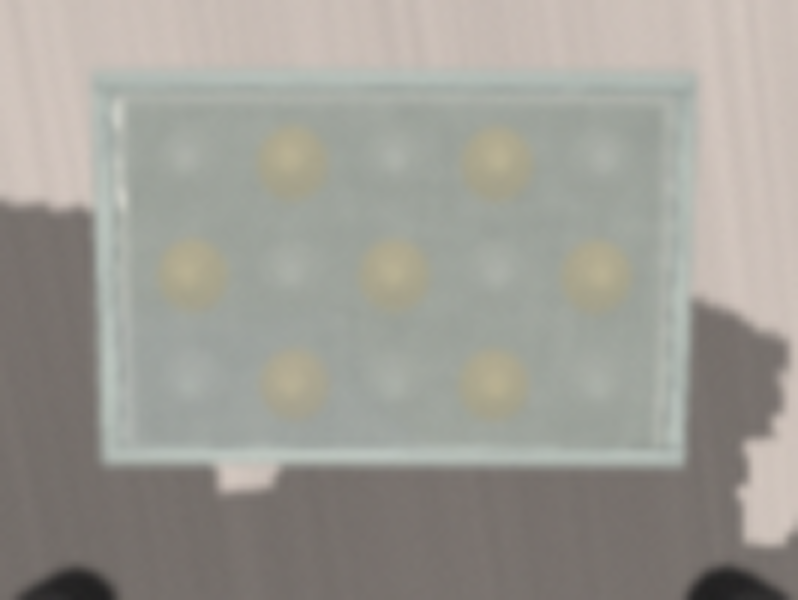

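View pics/w4d.png

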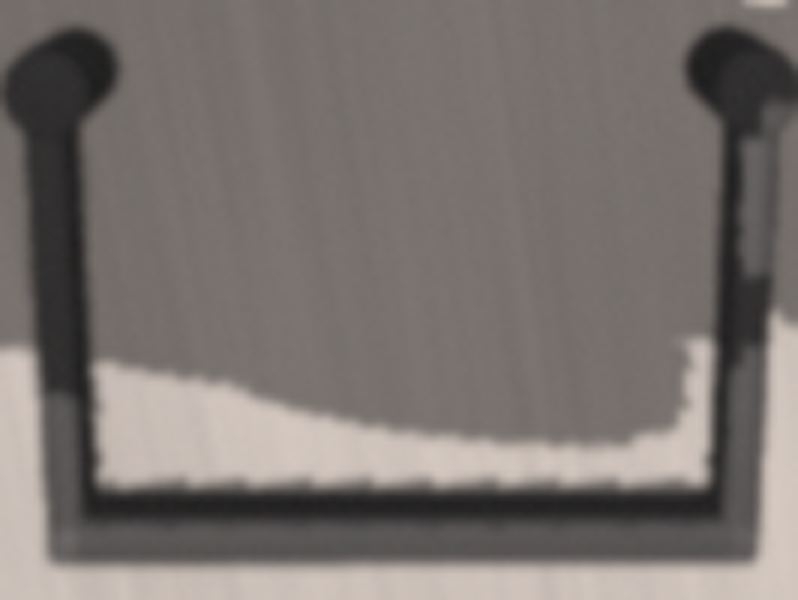

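```bash
python3 - <<'E'
from h import *
f=lambda cx,cy,oy,z: wonz('w4',215+(cx-2.5)/6,oy+(cy-2.5)/6,z)[:2]
C=np.array([f(95,73,45,.04),f(697,73,45,.04),f(685,466,45,.04),f(104,466,45,.04)])
P=np.array([f(48,88,135,.05),f(757,88,135,.05)]);B=np.array([f(51,561,135,.03),f(756,561,135,.03)])
n=np.linalg.norm; print([n(C[i]-C[(i+1)%4]).round(4) for i in range(4)],n(P[0]-P[1]),n(B[0]-B[1]))
ang=lambda e:np.arctan2(e[1],e[0])
print('box yaw',ang(C[1]-C[0]),ang(C[2]-C[3]),'bay',ang(P[1]-P[0]),ang(B[1]-B[0]),ang(B.mean(0)-P.mean(0))+np.pi/2)
a=ang(B[1]-B[0]); O=P.mean(0); ey=np.array([np.cos(a),np.sin(a)]);ex=np.array([ey[1],-ey[0]])
print('O',O,'B in bay',(B-O)@np.c_[ex,ey]); print('C in bay',((C-O)@np.c_[ex,ey]).round(4),((C.mean(0)-O)@np.c_[ex,ey]).round(4))
s=robot.state();p=s['eef_pos'][:2];print('tcp in bay',(p-O)@np.c_[ex,ey],s['tcp_rot'], 'ex',ex,'ey',ey)
E
```

```text
[np.float64(0.0985), np.float64(0.0634), np.float64(0.0994), np.float64(0.0634)] 0.12047138219285682 0.13611696717045038
box yaw -0.15916277515880967 -0.15924323213688135 bay -0.15914559157945296 -0.15937258489845985 -0.15697645027631468
O [ 0.57088293 -0.05982438] B in bay [[ 0.09353377 -0.06783436]
 [ 0.09353377  0.0682826 ]]
C in bay [[-0.0898 -0.0504]
 [-0.0898  0.0482]
 [-0.0264  0.0483]
 [-0.0264 -0.0511]] [-0.0581 -0.0012]
tcp in bay [ 0.03576068 -0.00013024] [ 3.14089987e+00 -8.84002835e-05  1.41381376e+00] ex [-0.15869877 -0.98732705] ey [ 0.98732705 -0.15869877]
```

```bash
python3 -m pendant '[0.006,0.0385,0,0,0,-0.002,0.6, 0.006,0.0385,0,0,0,0,0.6, 0.006,0.0385,0,0,0,0,0.6, 0.006,0.0385,0,0,0,0,0.6, 0,0,0,0,0,0,0.6, 0,0,-0.04,0,0,0,0.6, 0,0,-0.04,0,0,0,0.6, 0,0,-0.04,0,0,0,0.6, 0,0,-0.04,0,0,0,0.6, 0,0,-0.025,0,0,0,0.6, 0,0,-0.016,0,0,0,0.6, 0,0,0,0,0,0,0.6]'
python3 -m pendant '[-0.0006,-0.004,0,0,0,0,0.6, -0.0007,-0.004,0,0,0,0,0.6, -0.0006,-0.004,0,0,0,0,0.6, -0.0007,-0.004,0,0,0,0,0.6, -0.0006,-0.004,0,0,0,0,0.6, -0.0007,-0.004,0,0,0,0,0.6, -0.0006,-0.004,0,0,0,0,0.6, -0.0007,-0.004,0,0,0,0,0.6, -0.0006,-0.004,0,0,0,0,0.6, -0.0007,-0.004,0,0,0,0,0.6, -0.0006,-0.004,0,0,0,0,0.6, -0.0007,-0.004,0,0,0,0,0.6]'
python3 - <<'E'
from h import *
s=robot.state();p=s['eef_pos'][:2]-[.57088,-.05982];print('tcp in bay',p@[-.1587,-.9873],p@[.9873,-.1587])
snap('wrist','w5');im,_=snap('side','s5');cv2.imwrite('pics/s5c.png',cv2.resize(im[150:270,200:360,::-1],None,fx=5,fy=5,interpolation=cv2.INTER_CUBIC))
E
```

```text
time: 8.25
eef_pos: [0.5873, 0.0609, 0.0146]
tcp_rot: [-3.136, 0.001, 1.415]
ft_force: [-0.8, -0.3, -0.3]
width: 0.598
time: 9.25
eef_pos: [0.5812, 0.0108, 0.0176]
tcp_rot: [-3.142, -0.0, 1.413]
ft_force: [-0.2, 2.5, 2.0]
width: 0.599
tcp in bay -0.07133739756719557 -0.0009977036305406951
```

View pics/s5c.png

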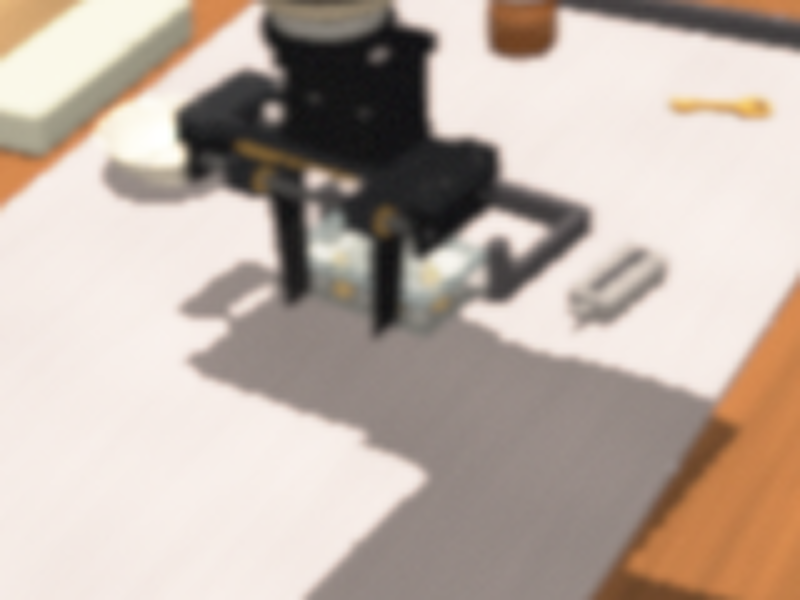

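The box is just entering the gap, about square, with no sign of jamming (wrist force 2–3 N).

```bash
python3 -m pendant '[-0.0005,-0.003,0,0,0,0,0.6, -0.0005,-0.003,0,0,0,0,0.6, -0.0004,-0.003,0,0,0,0,0.6, -0.0005,-0.003,0,0,0,0,0.6, -0.0005,-0.003,0,0,0,0,0.6, -0.0005,-0.003,0,0,0,0,0.6, -0.0005,-0.003,0,0,0,0,0.6, -0.0004,-0.003,0,0,0,0,0.6]'
python3 -m pendant '[-0.0005,-0.003,0,0,0,0,0.6, -0.0005,-0.003,0,0,0,0,0.6, -0.0005,-0.003,0,0,0,0,0.6, -0.0005,-0.003,0,0,0,0,0.6, -0.0004,-0.003,0,0,0,0,0.6, -0.0005,-0.003,0,0,0,0,0.6, -0.0005,-0.003,0,0,0,0,0.6, -0.0005,-0.003,0,0,0,0,0.6]'
python3 - <<'E'
from h import *
s=robot.state();p=s['eef_pos'][:2]-[.57088,-.05982];print('tcp in bay',p@[-.1587,-.9873],p@[.9873,-.1587])
snap('wrist','w6');im,_=snap('side','s6');cv2.imwrite('pics/s6c.png',cv2.resize(im[150:270,200:360,::-1],None,fx=5,fy=5,interpolation=cv2.INTER_CUBIC))
E
```

```text
time: 10.02
eef_pos: [0.5774, -0.0132, 0.0176]
tcp_rot: [3.142, -0.0, 1.413]
ft_force: [0.5, -0.4, 0.4]
width: 0.597
time: 10.68
eef_pos: [0.5736, -0.0371, 0.0177]
tcp_rot: [3.141, 0.0, 1.413]
ft_force: [-0.0, 0.6, -0.2]
width: 0.601
tcp in bay -0.022835461617323305 -0.0009555110875543458
```

View pics/s6c.png

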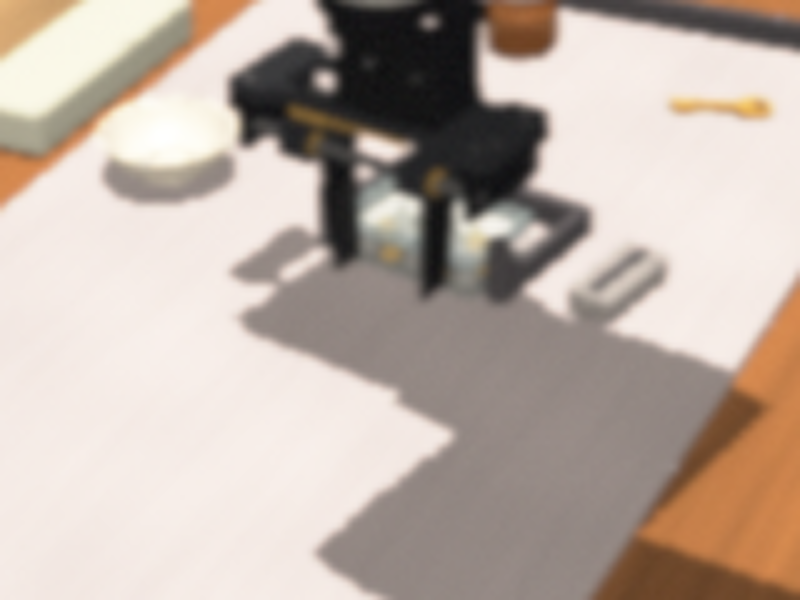

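View pics/w6.png

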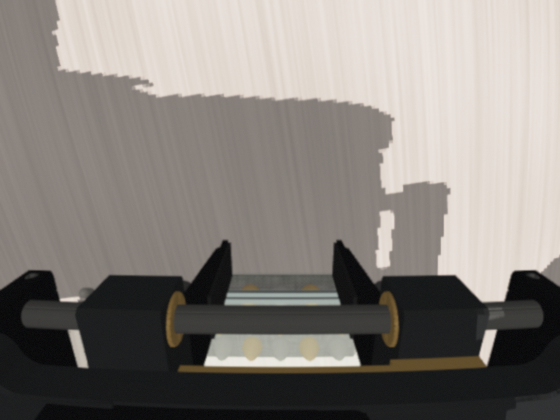

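```bash
python3 -m pendant '[-0.0005,-0.003,0,0,0,0,0.6, -0.0005,-0.003,0,0,0,0,0.6, -0.0004,-0.003,0,0,0,0,0.6, -0.0005,-0.003,0,0,0,0,0.6, -0.0005,-0.003,0,0,0,0,0.6, -0.0005,-0.003,0,0,0,0,0.6, -0.0005,-0.003,0,0,0,0,0.6, -0.0004,-0.003,0,0,0,0,0.6, -0.0005,-0.003,0,0,0,0,0.6]'
python3 -m pendant '[-0.0002,-0.001,0,0,0,0,0.6, -0.0001,-0.001,0,0,0,0,0.6, -0.0002,-0.001,0,0,0,0,0.6, 0,0,0,0,0,0,0.6]'
python3 - <<'E'
from h import *
s=robot.state();p=s['eef_pos'][:2]-[.57088,-.05982];print('tcp in bay',p@[-.1587,-.9873],p@[.9873,-.1587])
E
```

```text
time: 11.53
eef_pos: [0.5693, -0.0641, 0.0177]
tcp_rot: [3.141, -0.0, 1.413]
ft_force: [0.3, 0.1, 1.7]
width: 0.602
time: 11.87
eef_pos: [0.5688, -0.067, 0.0176]
tcp_rot: [3.142, 0.0, 1.413]
ft_force: [-0.1, -0.4, -0.7]
width: 0.596
tcp in bay 0.007400826887426715 -0.0009526379597087271
```

```bash
python3 -m pendant '[-0.0002,-0.001,0,0,0,0,0.6, -0.0001,-0.001,0,0,0,0,0.6, 0,0,0,0,0,0,0.6]'
python3 -m pendant '[-0.0002,-0.001,0,0,0,0,0.6, 0,0,0,0,0,0,0.6]'
```

```text
time: 12.12
eef_pos: [0.5684, -0.0689, 0.0176]
tcp_rot: [-3.142, 0.0, 1.413]
ft_force: [0.7, 0.2, 0.1]
width: 0.6
time: 12.28
eef_pos: [0.5682, -0.0697, 0.0176]
tcp_rot: [-3.142, -0.0, 1.414]
ft_force: [0.4, 2.1, 1.0]
width: 0.599
```

```bash
python3 -m pendant '[-0.0001,-0.0005,0,0,0,0,0.6, 0,0,0,0,0,0,0.6]'
python3 -m pendant '[-0.0001,-0.0005,0,0,0,0,0.6, 0,0,0,0,0,0,0.6]'
python3 -m pendant '[-0.0001,-0.0005,0,0,0,0,0.6, 0,0,0,0,0,0,0.6]'
```

```text
time: 12.45
eef_pos: [0.5682, -0.0698, 0.0176]
tcp_rot: [-3.142, -0.0, 1.414]
ft_force: [1.1, 6.1, 0.5]
width: 0.602
time: 12.62
eef_pos: [0.5682, -0.0698, 0.0176]
tcp_rot: [-3.142, -0.001, 1.414]
ft_force: [1.7, 10.8, 0.1]
width: 0.598
time: 12.78
eef_pos: [0.5682, -0.0699, 0.0177]
tcp_rot: [3.141, -0.001, 1.414]
ft_force: [3.7, 14.3, 1.5]
width: 0.603
```

The force now rises steeply with no further motion, so the box is against the back stop. I'll back off, lift clear and check.

```bash
python3 -m pendant '[0.0008,0.005,0,0,0,0,0.6, 0.0016,0.010,0,0,0,0,0.6, 0.0024,0.015,0,0,0,0,0.6, 0,0,0.02,0,0,0,0.6, 0,0,0.04,0,0,0,0.6, 0,0,0.04,0,0,0,0.6, 0,0,0.04,0,0,0,0.6, 0,0,0.04,0,0,0,0.6, 0,0,0.02,0,0,0,0.6, -0.005,-0.033,0,0,0,0,0.6, -0.005,-0.033,0,0,0,0,0.6, 0,0,0,0,0,0,0.6]'
python3 - <<'E'
from h import *
snap('wrist','w7');snap('side','s7')
E
```

```text
time: 13.78
eef_pos: [0.5624, -0.1109, 0.2182]
tcp_rot: [3.14, 0.001, 1.411]
ft_force: [-0.9, -0.3, -0.0]
width: 0.602
```

View pics/w7.png

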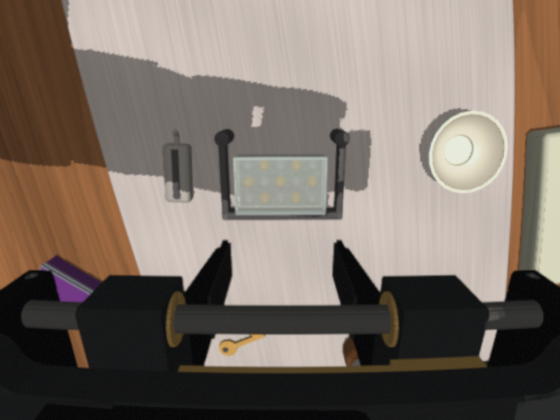

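View pics/s7.png

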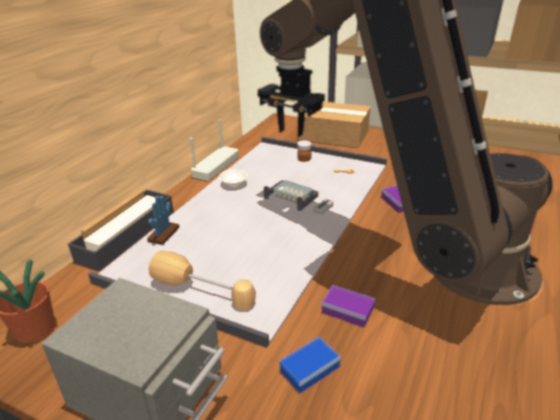

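The box is in the bay at about (280,185), square and behind the posts, and nothing else appears to have moved. I'll confirm with numbers.

```bash
python3 - <<'E'
from h import *
im=cv2.imread('pics/w7.png');cv2.imwrite('pics/w7c.png',cv2.resize(im[125:225,215:348],None,fx=6,fy=6,interpolation=cv2.INTER_CUBIC))
E
```

```text
(no output)
```

View pics/w7c.png

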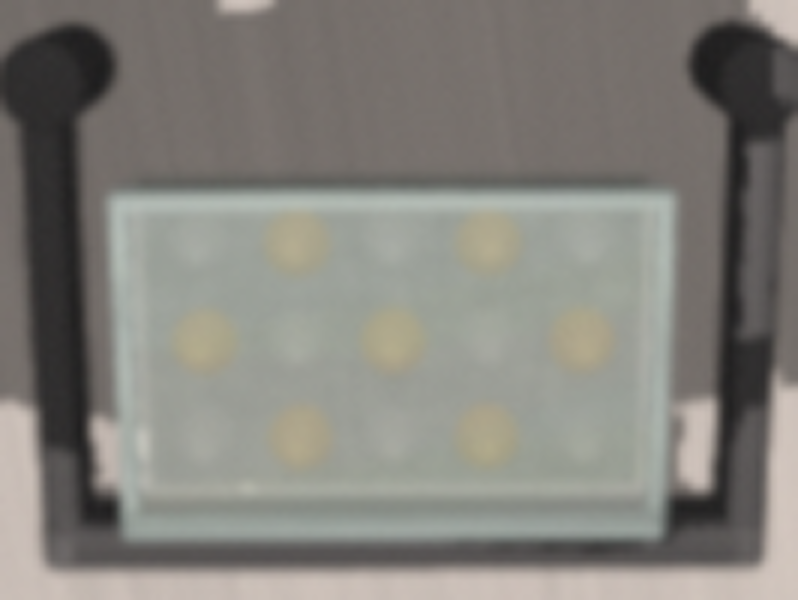

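```bash
python3 - <<'E'
from h import *
f=lambda cx,cy,z: wonz('w7',215+(cx-2.5)/6,125+(cy-2.5)/6,z)[:2]
C=np.array([f(109,192,.04),f(676,192,.04),f(664,541,.04),f(124,541,.04)])
P=np.array([f(44,84,.05),f(758,84,.05)]);B=np.array([f(46,567,.03),f(764,567,.03)])
n=np.linalg.norm; print([n(C[i]-C[(i+1)%4]).round(4) for i in range(4)],n(P[0]-P[1]),n(B[0]-B[1]))
ang=lambda e:np.arctan2(e[1],e[0]);a=ang(B[1]-B[0])
print('box-bay yaw',ang(C[1]-C[0])-a,ang(C[2]-C[3])-a,ang(P[1]-P[0])-a)
O=P.mean(0);ey=np.array([np.cos(a),np.sin(a)]);ex=np.array([ey[1],-ey[0]]);M=np.c_[ex,ey]
print(O,((B-O)@M).round(4),((C-O)@M).round(4),((C.mean(0)-O)@M).round(4))
E
```

```text
[np.float64(0.0993), np.float64(0.0645), np.float64(0.0995), np.float64(0.0645)] 0.11978201085493861 0.13687910069448864
box-bay yaw 9.86574791572159e-05 4.397512790949021e-05 0.0002554820556563142
[ 0.5703367  -0.06089357] [[ 0.0929 -0.0677]
 [ 0.0929  0.0692]] [[ 0.0198 -0.0511]
 [ 0.0198  0.0481]
 [ 0.0843  0.0485]
 [ 0.0843 -0.0511]] [ 0.052  -0.0014]
```

The box centre reads (52.0, -1.4) mm in the bay and is square to it, which meets every condition. The robot is clear of everything.

```bash
python3 -c "
from rig import robot
print(robot.finish_job())"
```

```text
the job is handed in; nothing more can be done
None
```

The clear caps box is home in the bay against the back stop, and I handed the job in at about 14 s of the 64 s allowed. I pushed it with two partly open fingers only: straight, then on an arc to square it with the gap, then straight between the posts to the stop.

- **Position:** the last wrist picture put the box centre at x 52.0 mm, y -1.4 mm in the bay frame, with its angle within 0.001 rad of square. The sizes measured there fit the given ones: box 99 x 64.5 mm, post spacing 120 mm against 122 mm.
- **Contact at the stop:** the push stopped moving and the wrist force rose to about 15 N. I then backed the arm off and lifted it clear.
- **Other things on the shelf:** in the pictures nothing else looked moved, but I did not measure each one.
- **Passing the gap:** I checked this from the arm's position and the side view, because the arm hid the top view.

No check failed or disagreed beyond the 2 mm calibration error.

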